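Hold the kitchen caddy open by its lever and ease it shut

TASK

Two lidded caddies stand on the worktop: with a fingertip, press down the front lever of the taller one until its lid is fully open, and keep it there for about three seconds so that I can tip the peelings in. Then let the lever up slowly under your finger, so that the lid eases shut and never drops or slams, and take your hand away. Leave the lower caddy shut and everything else where it stands; nothing is to be picked up.

Things in the scene. Friction and masses are not known exactly. Their poses are not given: they have to be found in the camera images.
- tall_caddy: the taller of two white box-shaped lidded caddies, 150 mm deep (x), 110 mm wide (y), rim 190 mm above its underside, fixed; black screw feet set the underside 0 to 25 mm above the worktop; origin at the centre of the underside; its -x side is the front with the lever, roughly towards the robot. A flat grey lid lies on the rim, hinged along the rear top edge; it swings up and back and never reaches ahead of the front
- tall_pad (a point): top centre of the black finger pad (40 mm wide across, 30 mm front to back, 10 mm thick) at the end of the taller caddy's front lever. The pad's centre stands 70 mm ahead of the caddy's front face, 158 mm above the caddy's underside at rest and 122 mm when fully pressed
- tall_lever (a joint): the taller caddy's lever: 0 at rest (up), 0.38 rad fully pressed down (pad down by 36 mm, against a stop). Pressing takes a steady 3 to 8 N at the pad; let go, it springs back up and the lid slams
- tall_lid (a joint): the taller caddy's lid: 0 shut, about 1.2 rad fully open. It is linked to the lever and turns 3.2 times as far, so 10 mm at the pad is about 0.34 rad of lid; only the finger on the lever keeps it from falling shut quickly, even over the last third; letting the pad up evenly over two to four seconds is gentle
- low_caddy: the lower caddy, same shape, depth, width and materials, but rim only 120 mm and pad 88 mm above its underside, on the same kind of feet; origin at the centre of the underside; to be left alone. The two caddies may have changed places, left and right
- low_lid (a joint): the lower caddy's lid: 0 shut, about 1.2 rad open; stays shut
- table_clock: round table clock, 102 mm tall, fixed, at the right rear end of the worktop; origin at the centre of its underside. Just to its right (y about -0.2 to -0.4 m) a wall pillar taller than the arm reaches forward to about x = 0.58 m: swing the arm past in front of it
- mug_c: bystander: white mug, 94 mm tall; loose, origin at the centre of its underside; to be left where it stands
- sardine_tin: bystander: flat oblong tin, 105 x 63 x 25 mm; loose, origin at the centre of its underside; to be left where it stands
- egg_cup_1: bystander: small striped egg pot, 41 mm wide, 48 mm tall; loose, origin at the centre of its underside; to be left where it stands
- jam_jar: bystander: jar, 62 mm wide, 86 mm tall; loose, origin at the centre of its underside; to be left where it stands
- craft_jar_3: bystander: small round jar with a steel lid, 46 mm wide, 40 mm tall; loose, origin at the centre of its underside; to be left where it stands

How it is judged:
By the outcome, as a careful person would: the job done as asked, in the order asked, and still so for the second after the job is handed in, with the robot touching nothing.
It also fails if it takes over 48 s, if anything falls off the work surface, if the arm or the gripper's body presses on something with over 40 N, if the wrist force passes 120 N, or if a joint passes its speed limit or range.

ROBOT

A 7-joint arm with a two-finger parallel gripper is mounted at the origin on a cart in front of the work surface, level with it; the furniture and walls round the work are solid. World frame = base frame: x ahead of the robot, y to its left, z up, the work surface at z = 0. Lengths are in m, angles in rad, forces in N, time in s.
With the tool pointing down it reaches from about 0.425 to 0.925 m from the base axis. Payload 6.8 kg.
Tool frame: the origin (TCP) lies on the front face of the gripper's body, between the roots of the fingers; the fingertips stand 80 mm ahead of it and the grasp point (between the pads) lies 61 mm ahead of it; x points along the fingers, z is the direction in which the jaws open and shut, and the axes are right-handed (so a half turn about x gives the same grasp; the last joint's range is limited). The gripper opens to 88 mm and grips with 3 to 60 N. Pads are 20 mm wide; open, the fingers measure 115 mm over their backs; the gripper's body (75 mm by 178 mm) begins 61 mm behind the grasp point.
Start: joints at [-1.246, 0.477, 0.022, 1.555, -0.011, 1.109, -0.083], TCP at [0.283, 0.613, 0.303] pointing down, gripper open.
Joint ranges: [-2.96, 2.96], [-0.34, 2.1], [-1.41, 1.46], [0.24, 2.44], [-1.37, 4.51], [0.17, 1.92], [-2.96, 2.96]. Speed limits (rad/s): [2.39, 2.39, 3.14, 3.14, 3.14, 3.14, 3.14].

INTERFACE

Orientations are given as a unit quaternion [x, y, z, w].
In Python, from plant import robot gives the robot as it stands.
- The arm moves only by the shell command python3 -m pendant 'ROWS' [FORCE]. ROWS is JSON, a list that holds one entry, the list of rows, each a list of 5 numbers: the shift along the tool's x, y, z in units of 60 mm (1.0 is 60 mm), then the turn about the tool's x in rad, then the opening, from 0 (shut) to 1 (fully open). A call has 1 to 20 rows; each row is the pose to reach, as a shift and turn from the pose measured when the call began, along the tool's axes at that moment; what a row does not reach only later rows make up. A row lasts 1/8 s, in which the tool goes at most 62.5 mm and 10.7 degrees, less where a joint would pass 70% of its speed; a pose out of reach is approached as far as the arm can. A call with a gripper value outside its range is refused whole. The fingers move at their own pace and stop on an object; FORCE is the grip in N (left out, the last holds). Time passes only in rows, so rows that repeat a pose let the fingers close. It gives the time, the measured TCP pose, the force and the opening at its end, in the units of the state.
- robot.sense(): the state, without advancing time (a new reading comes with each control period).
- robot.read_camera(name): name is "side" or "top"; returns the picture (420x560x3 uint8, red, green, blue); there is no depth.
- robot.get_calibration(name): a dict with "fovy" (degrees; the focal length in pixels is half the picture's height over the tangent of half this angle, whatever the lens; pixels are square), "cx", "cy" (the principal point, pixels), "xyz" and "orientation" of the camera in the world. Camera axes: x right, y down, z forward; pixel columns grow to the right and rows downward; lengths in m; the calibration is good to about 2 mm. A picture is of the moment at which its call begins. get_calibration takes no time and is no camera call.
- robot.sign_off(): hands the job in, once; it reports no verdict.
The state is a dict: "t": time; "joints": joint angles; "qd": joint speeds; "tau": joint torques, N m; "tcp_pos": TCP position; "orientation": TCP orientation; "contact_force": force on the tool from outside, world axes, zero at the start; "wrist_torque": the same for the moment, N m; "width": finger opening in m.
Only numpy, scipy, OpenCV 4.12 (cv2) and the standard library are available. Lean on these libraries where they do the work, as an engineer would, in place of code of your own. Each camera call takes 0.05 s, during which the arm holds its last target.

## Working session

There is one attempt and no reset: what is moved stays moved. The work goes in short steps, Python scripts to look and compute and a shell command to move; the robot and the scene stay as the last step left them, time stands still between calls to the robot, and variables do not carry over. Pictures are saved under pics/ and viewed, and the job is handed in when it is done.

```bash
ls; mkdir -p pics
python3 - <<'E'
from plant import robot
import cv2
s=robot.sense()
for k,v in s.items(): print(k,v)
for n in("side","top"):
    print(n,robot.get_calibration(n))
    cv2.imwrite(f"pics/{n}0.png",robot.read_camera(n)[:,:,::-1])
E
```

```text
pics
t 0.0
joints [-1.24605835  0.47781948  0.02236527  1.55642008 -0.01150259  1.10928692
 -0.08313167]
qd [-1.51166183e-03 -1.79146135e-03 -7.93081693e-06 -8.60921305e-04
  6.79546410e-05  1.53390811e-03 -3.40051997e-04]
tau [-1.80265029e-03 -5.82854104e+01  1.53329685e+00 -2.72620869e+01
 -5.44637209e-02  1.68776553e-02  1.53560136e-04]
tcp_pos [0.28295808 0.61234035 0.30168234]
orientation [-0.38134504  0.59621785  0.38057378  0.59520066]
contact_force [-0.57061158 -0.20655009 -0.12301606]
wrist_torque [ 0.02066266 -0.0370105   0.01923404]
width 0.0881371490653782
side {'fovy': 44.79337175635989, 'cx': 274.92739148566625, 'cy': 213.69516449323982, 'xyz': array([-0.67776004, -0.31072311,  0.83896924]), 'orientation': array([ 0.70952367, -0.47011858,  0.29298961, -0.43557062])}
top {'fovy': 42.729611614743376, 'cx': 270.404765818918, 'cy': 211.32800656852297, 'xyz': array([-0.33813967,  0.4413041 ,  1.32127648]), 'orientation': array([-0.57841331,  0.74550455, -0.25867164,  0.20676071])}
```

View pics/side0.png

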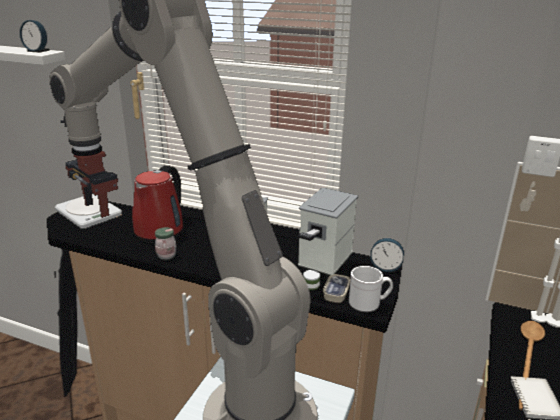

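View pics/top0.png

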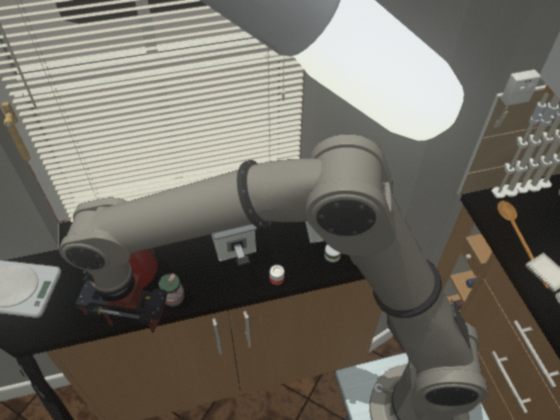

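Run:
```python
import cv2
a=cv2.imread("pics/side0.png")[170:320,270:420]
cv2.imwrite("pics/s0z.png",cv2.resize(a,None,fx=4,fy=4,interpolation=cv2.INTER_CUBIC))
a=cv2.imread("pics/top0.png")[190:300,190:390]
cv2.imwrite("pics/t0z.png",cv2.resize(a,None,fx=4,fy=4,interpolation=cv2.INTER_CUBIC))
```

```text
(no output)
```

View pics/s0z.png

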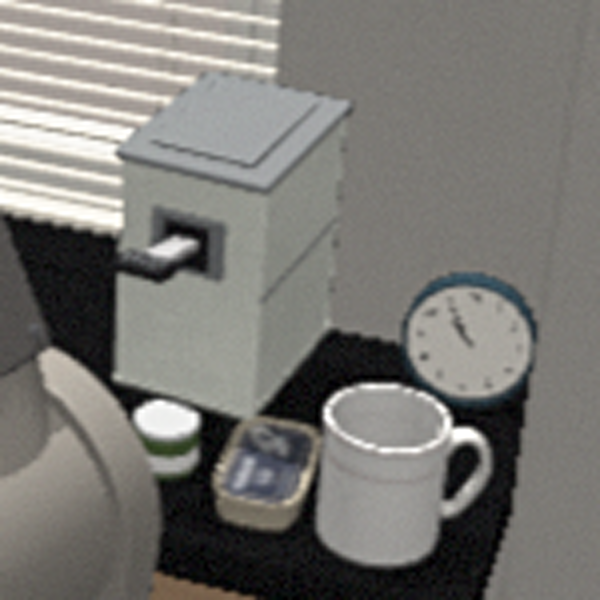

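View pics/t0z.png

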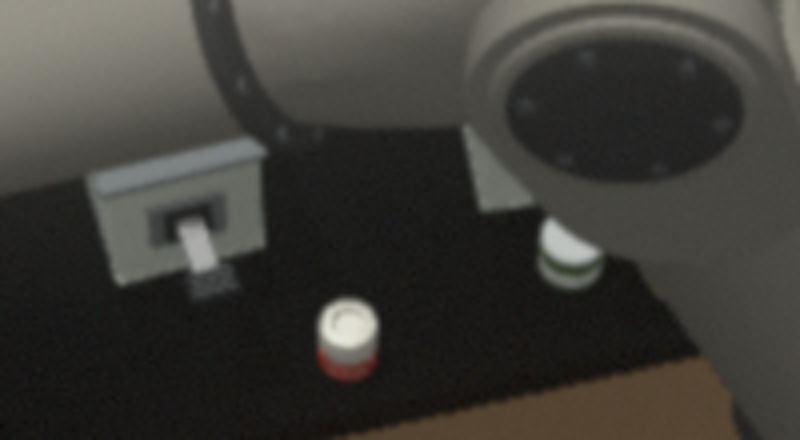

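```bash
cat > h.py <<'E'
import numpy as np
from plant import robot
from scipy.spatial.transform import Rotation as R
def cam(n):
    c=robot.get_calibration(n); f=210/np.tan(np.radians(c['fovy']/2))
    return np.array(c['xyz']),R.from_quat(c['orientation']).as_matrix(),f,c['cx'],c['cy']
def proj(n,P):
    t,M,f,cx,cy=cam(n); q=(np.asarray(P)-t)@M
    return np.stack([f*q[...,0]/q[...,2]+cx,f*q[...,1]/q[...,2]+cy],-1)
def ray(n,uv,z):
    t,M,f,cx,cy=cam(n); d=M@np.array([(uv[0]-cx)/f,(uv[1]-cy)/f,1.]); return t+d*(z-t[2])/d[2]
E
python3 - <<'E'
from h import *
from scipy.optimize import least_squares
L=[[-.075,.055],[-.075,-.055],[.075,-.055]]
obs=np.array([[298.75,265],[332.25,274.25],[353.25,252.5],[300,211],[336.5,219.5]])
def model(p):
    x,y,a,f,H=p
    pts=[[*l,0] for l in L]+[[*L[0],H],[*L[1],H]]
    pts=np.array(pts); M=R.from_euler('z',a).as_matrix()
    return pts@M.T+[x,y,f]
def res(p): return np.r_[(proj('side',model(p))-obs).ravel(),(p[3]-.0125)/.01]
s=least_squares(res,[.8,-.1,0,.01,.19],x_scale=[.1,.1,.1,.01,.1])
print(s.x,s.fun.round(2))
# with fixed H
s2=least_squares(lambda p:res(np.r_[p,.19]),s.x[:4])
print(s2.x,s2.fun.round(2))
p=np.r_[s2.x,.19];M=R.from_euler('z',p[2]).as_matrix()
pad=M@[-.145,0,.158]+[p[0],p[1],p[3]];print('pad',pad,proj('side',pad),proj('top',pad))
# table-level things, side/top
for n,uv,z in[('side',(312,286),.0),('side',(336,300),0),('side',(365,308),0),('top',(276,283),0),('top',(332,261),0),('top',(172,304),0)]:print(n,uv,ray(n,uv,z).round(3))
# low caddy bottom front corners in top
for uv in[(190+122/4,190+283/4),(190+265/4,190+250/4)]:print('low',ray('top',uv,.012).round(3))
for uv in[(190+98/4,190+190/4),(190+265/4,190+155/4)]:print('lowtop',ray('top',uv,.132).round(3),ray('top',uv,.2).round(3))
E
```

```text
[ 0.61707963  0.0549488  -0.1388388   0.01610107  0.18054256] [ 0.22 -0.51  0.09  0.81 -0.63 -0.24  0.71 -0.39 -0.42  0.37  0.36]
[ 0.63318605  0.05983095 -0.13457943  0.00248758] [ 0.49  0.4  -0.03  1.52 -1.19  0.67  1.06 -1.61 -0.4  -1.07 -1.  ]
pad [0.48949716 0.07928611 0.16048758] [306.54156288 234.00859481] [328.54741429 221.88868459]
side (312, 286) [0.482 0.054 0.   ]
side (336, 300) [ 0.444 -0.028  0.   ]
side (365, 308) [ 0.441 -0.11   0.   ]
top (276, 283) [ 0.433  0.242 -0.   ]
top (332, 261) [0.464 0.064 0.   ]
top (172, 304) [0.44  0.538 0.   ]
low [0.539 0.382 0.012]
low [0.541 0.274 0.012]
lowtop [0.537 0.389 0.132] [0.487 0.392 0.2  ]
lowtop [0.537 0.271 0.132] [0.487 0.281 0.2  ]
```

```bash
cat > plan.py <<'E'
from h import *
import sys
def plan(target,yaw=None):
    s=robot.sense();M=R.from_quat(s['orientation']).as_matrix()
    d=M.T@(np.array(target)-s['tcp_pos'])/.06
    print('t',s['t'],'tcp',s['tcp_pos'].round(4),'F',np.round(s['contact_force'],1),'w',round(s['width'],4))
    print('axes cols\n',M.round(3)); print('shift units',d.round(3))
    if yaw is not None:
        w=np.array([-np.sin(yaw),np.cos(yaw),0]); l=M.T@w
        a=np.arctan2(-l[1],l[2]); print('turn',a,'or',a-np.pi*np.sign(a))
    print('joints',s['joints'].round(3))
E
python3 -c "
from plan import *
plan([.4895,.079,.32],-.135)"
```

```text
t 0.1 tcp [0.283  0.6124 0.3018] F [0.  0.6 0.7] w 0.0877
axes cols
 [[-0.001 -0.908  0.419]
 [-0.001  0.419  0.908]
 [-1.    -0.    -0.002]]
shift units [-0.292 -6.854 -6.627]
turn -0.2978124167691949 or 2.8437802368205984
joints [-1.246  0.478  0.022  1.556 -0.011  1.109 -0.083]
```

```bash
python3 -c "
from h import *
for uv in [(158,238),(135,230),(182,232)]:print(ray('side',uv,0).round(3))
for z in(.2,.25):print(ray('side',(153,182),z).round(3), ray('side',(178,170),z).round(3))
for z in(0,.2):print(ray('top',(150,285),z).round(3),ray('top',(158,265),z).round(3),ray('top',(172,282),z).round(3))
"
```

```text
[0.543 0.618 0.   ]
[0.558 0.723 0.   ]
[0.61  0.567 0.   ]
[0.55  0.619 0.2  ] [0.669 0.602 0.2  ]
[0.454 0.546 0.25 ] [0.564 0.53  0.25 ]
[0.516 0.591 0.   ] [0.578 0.561 0.   ] [0.51  0.529 0.   ]
[0.387 0.568 0.2  ] [0.439 0.543 0.2  ] [0.382 0.516 0.2  ]
```

Run:
```python
import cv2
a=cv2.imread("pics/top0.png")[190:340,50:250]
cv2.imwrite("pics/t0y.png",cv2.resize(a,None,fx=4,fy=4,interpolation=cv2.INTER_CUBIC))
```

```text
(no output)
```

View pics/t0y.png

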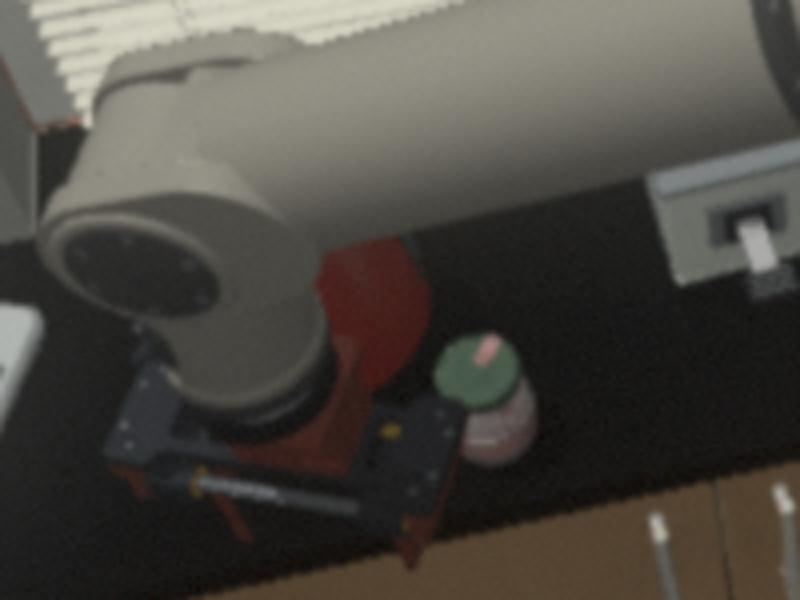

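```bash
python3 -m pendant '[[[-0.1,-0.2,-0.2,0,0.5],[-0.2,-0.7,-0.7,0,0],[-0.3,-1.25,-1.2,-0.03,0],[-0.3,-1.85,-1.8,-0.06,0],[-0.3,-2.5,-2.4,-0.1,0],[-0.3,-3.1,-3.0,-0.14,0],[-0.3,-3.75,-3.6,-0.18,0],[-0.3,-4.4,-4.25,-0.21,0],[-0.3,-5.0,-4.85,-0.24,0],[-0.3,-5.55,-5.4,-0.27,0],[-0.3,-6.05,-5.85,-0.29,0],[-0.3,-6.4,-6.2,-0.3,0],[-0.3,-6.7,-6.45,-0.3,0],[-0.3,-6.85,-6.63,-0.3,0],[-0.3,-6.85,-6.63,-0.3,0]]]' 5
python3 - <<'E'
from plan import *
import cv2
plan([.4895,.079,.32],-.135)
for n in("side","top"):
    a=robot.read_camera(n)[:,:,::-1]
    cv2.imwrite(f"pics/{n}1.png",a)
a=cv2.imread("pics/side1.png")[170:320,270:420]
cv2.imwrite("pics/s1z.png",cv2.resize(a,None,fx=4,fy=4,interpolation=cv2.INTER_CUBIC))
E
```

```text
t: 1.98
tcp_pos: [0.4889, 0.0778, 0.3206]
orientation: [-0.465, 0.533, 0.465, 0.532]
contact_force: [-0.2, 0.2, -0.4]
width: 0.0003
t 1.975 tcp [0.4889 0.0778 0.3206] F [-0.2  0.2 -0.4] w 0.0003
axes cols
 [[-0.001 -0.991  0.135]
 [-0.001  0.135  0.991]
 [-1.     0.    -0.002]]
shift units [ 0.01  -0.007  0.021]
turn 2.355760407839103e-05 or -3.1415690959857145
joints [-0.524  0.158  0.27   1.969 -0.048  1.021  1.203]
```

View pics/s1z.png

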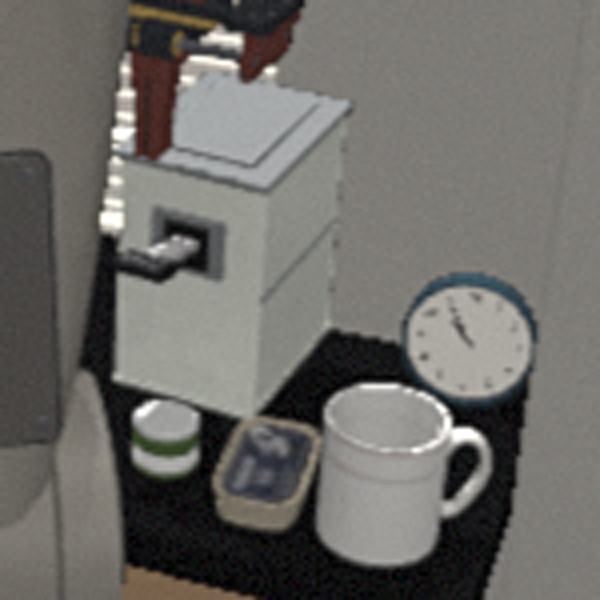

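View pics/top1.png

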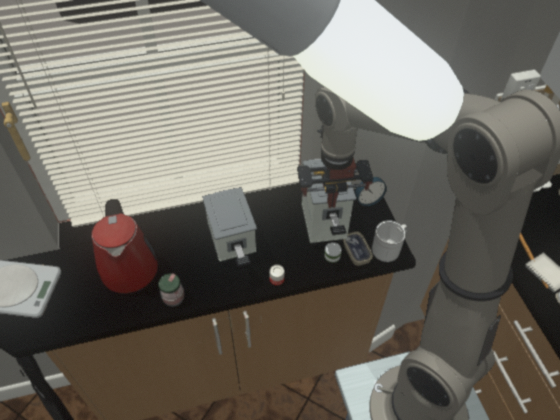

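Run:
```python
import cv2
a=cv2.imread("pics/top1.png")[150:270,280:420]
cv2.imwrite("pics/t1z.png",cv2.resize(a,None,fx=5,fy=5,interpolation=cv2.INTER_CUBIC))
a=cv2.imread("pics/side1.png")[160:280,280:370]
cv2.imwrite("pics/s1y.png",cv2.resize(a,None,fx=5,fy=5,interpolation=cv2.INTER_CUBIC))
```

```text
(no output)
```

View pics/t1z.png

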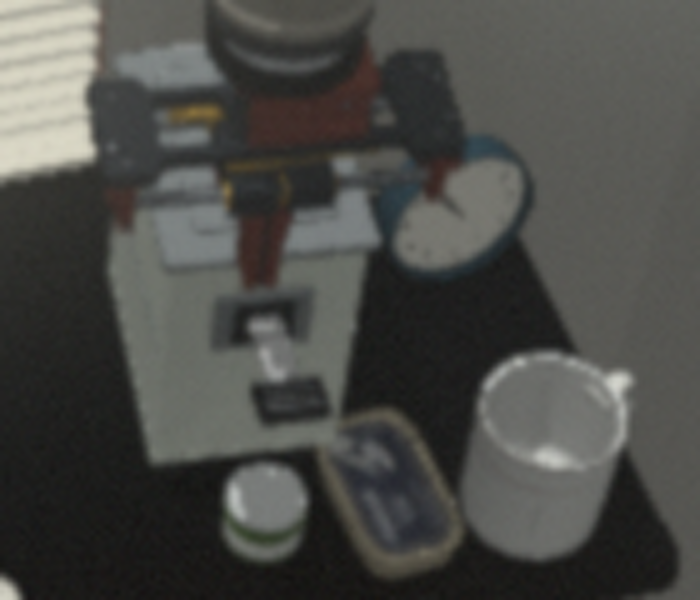

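View pics/s1y.png

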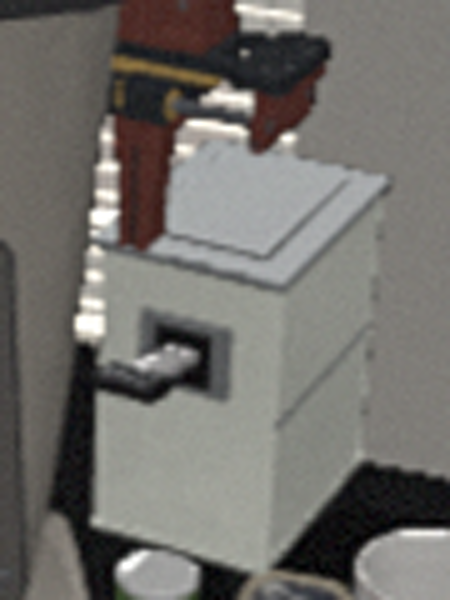

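Run:
```python
from h import *
from scipy.optimize import least_squares
LS={'side':[((-.075,.055,0),(280+92/5,160+525/5)),((-.075,-.055,0),(280+265/5,160+573/5)),((.075,-.055,0),(280+362/5,160+462/5)),((-.145,0,.158),(307,234)),((-.075,.055,.188),(280+97/5,160+250/5)),((-.075,-.055,.188),(280+283/5,160+293/5))],
'top':[((-.075,.055,0),(310.4,242.6)),((-.075,-.055,0),(347.6,238)),((-.145,0,.158),(337.8,228.6))]}
def res(p):
    M=R.from_euler('z',p[2]).as_matrix();r=[]
    for i,n in enumerate(LS):
        P=np.array([l[0] for l in LS[n]])@M.T+[p[0],p[1],p[3]]
        r.append(((proj(n,P)-[l[1] for l in LS[n]])-p[4+2*i:6+2*i]).ravel())
    return np.r_[np.concatenate(r),p[4:]/1.5,(p[3]-.0125)/.02]
s=least_squares(res,[.62,.06,-.13,.01,0,0,0,0]);print(s.x.round(4),s.fun.round(1))
p=s.x;M=R.from_euler('z',p[2]).as_matrix();pad=M@[-.145,0,.158]+[p[0],p[1],p[3]];print('pad',pad)
# direct triangulation of pad
o=least_squares(lambda q:np.r_[proj('side',q)-(307,234),proj('top',q)-(337.8,228.6)],pad);print(o.x,o.fun)
s=robot.sense();M=R.from_quat(s['orientation']).as_matrix();tip=s['tcp_pos']+M[:,0]*.08;print('tip',tip,proj('side',tip),proj('top',tip))
```

```text
[ 0.5984  0.0509 -0.1116  0.0206  0.029   1.1661 -0.7655 -0.4368] [ 0.1  0.9 -0.3  1.6 -0.4  0.2 -0.3 -0.4  0.9 -1.   0.1 -0.7 -0.   0.3
 -0.9  0.7  0.5 -1.2  0.   0.8 -0.5 -0.3  0.4]
pad [0.454269   0.06700833 0.17864058]
[0.44963211 0.0669009  0.1814778 ] [-0.8180973   0.65957753  0.47857374 -0.93187124]
tip [0.48870075 0.0794519  0.24049411] [307.40125943 207.97413767] [330.89989704 203.42478268]
```

```bash
python3 -c "
from plan import *
plan([.452,.067,.285],-.112)"
```

```text
t 2.075 tcp [0.4888 0.0795 0.3205] F [-0.9 -0.4 -1. ] w 0.0005
axes cols
 [[-0.001 -0.991  0.132]
 [-0.001  0.132  0.991]
 [-1.     0.001 -0.001]]
shift units [ 0.592  0.58  -0.287]
turn -0.020042485210329426 or 3.1215501683794638
joints [-0.526  0.158  0.268  1.969 -0.048  1.021  1.203]
```

```bash
python3 -m pendant '[[[0,0.2,-0.1,-0.01,0],[0,0.45,-0.22,-0.02,0],[0.2,0.58,-0.29,-0.02,0],[0.4,0.58,-0.29,-0.02,0],[0.55,0.58,-0.29,-0.02,0],[0.59,0.58,-0.29,-0.02,0],[0.59,0.58,-0.29,-0.02,0]]]'
python3 - <<'E'
from plan import *
import cv2
plan([.452,.067,.285],-.112)
s=robot.sense();M=R.from_quat(s['orientation']).as_matrix();tip=s['tcp_pos']+M[:,0]*.08;print('tip',tip,proj('side',tip),proj('top',tip))
A=robot.read_camera("top")[150:270,280:420,::-1];B=robot.read_camera("side")[160:280,280:370,::-1]
import numpy as np
cv2.imwrite("pics/z2.png",cv2.resize(np.hstack([A,B]),None,fx=3.45,fy=3.45,interpolation=cv2.INTER_CUBIC))
E
```

```text
t: 2.95
tcp_pos: [0.4522, 0.0669, 0.2849]
orientation: [-0.471, 0.528, 0.471, 0.527]
contact_force: [0.4, 0.8, 0.7]
width: 0.0007
t 2.95 tcp [0.4522 0.0669 0.2849] F [0.4 0.8 0.7] w 0.0007
axes cols
 [[-0.001 -0.994  0.112]
 [-0.001  0.112  0.994]
 [-1.     0.001 -0.002]]
shift units [-0.002  0.003  0.001]
turn -0.00013679961159619353 or 3.1414558539781967
joints [-0.523  0.133  0.263  2.089 -0.042  0.926  1.221]
tip [0.45209081 0.06678532 0.20489311] [306.83468187 226.4979595 ] [338.81948705 221.56075662]
```

View pics/z2.png

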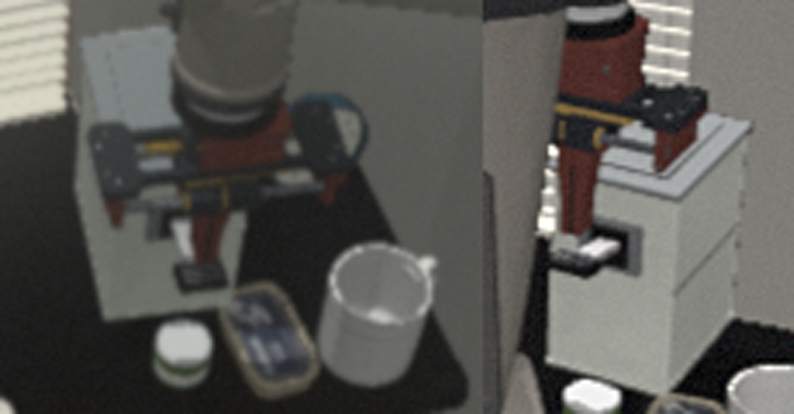

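```bash
python3 -m pendant '[[[0.1,0,0,0,0],[0.2,0,0,0,0],[0.27,0,0,0,0],[0.32,0,0,0,0],[0.36,0,0,0,0],[0.4,0,0,0,0],[0.44,0,0,0,0],[0.48,0,0,0,0],[0.52,0,0,0,0],[0.52,0,0,0,0]]]'
python3 - <<'E'
from plan import *
import cv2
plan([.452,.067,.285],-.112)
A=robot.read_camera("top")[150:270,280:420,::-1];B=robot.read_camera("side")[160:280,280:370,::-1]
import numpy as np
cv2.imwrite("pics/z3.png",cv2.resize(np.hstack([A,B]),None,fx=3.45,fy=3.45,interpolation=cv2.INTER_CUBIC))
E
```

```text
t: 4.3
tcp_pos: [0.4517, 0.0671, 0.2542]
orientation: [-0.471, 0.528, 0.471, 0.526]
contact_force: [-1.6, 0.9, 5.7]
width: 0.0006
t 4.3 tcp [0.4517 0.0671 0.2542] F [-1.6  0.9  5.7] w 0.0006
axes cols
 [[-0.002 -0.994  0.112]
 [-0.001  0.112  0.994]
 [-1.     0.002 -0.001]]
shift units [-0.514 -0.004 -0.001]
turn 1.2107816461163537e-05 or -3.141580545773332
joints [-0.516  0.177  0.26   2.122 -0.06   0.852  1.238]
```

View pics/z3.png

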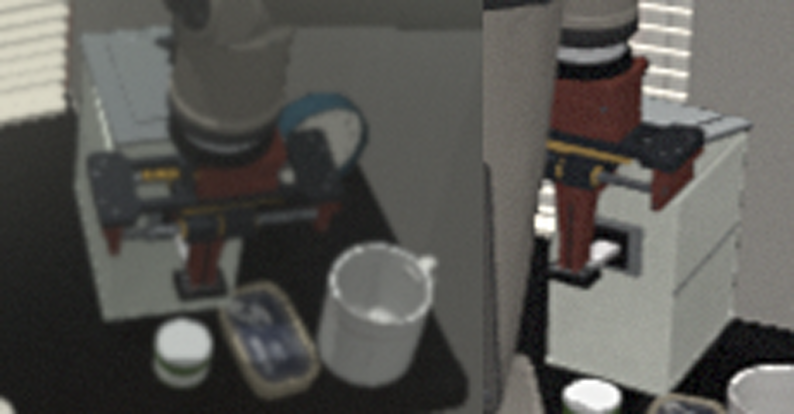

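```bash
python3 -m pendant '[[[0.04,0,0,0,0],[0.08,0,0,0,0],[0.12,0,0,0,0],[0.16,0,0,0,0],[0.2,-0.01,0,0,0],[0.24,-0.01,0,0,0],[0.28,-0.02,0,0,0],[0.32,-0.03,0,0,0],[0.36,-0.03,0,0,0],[0.4,-0.04,0,0,0],[0.43,-0.05,0,0,0],[0.46,-0.05,0,0,0],[0.48,-0.05,0,0,0],[0.5,-0.05,0,0,0]]]'
python3 - <<'E'
from plan import *
import cv2
plan([.452,.067,.218],-.112)
A=robot.read_camera("top")[110:270,280:420,::-1];B=robot.read_camera("side")[120:280,280:380,::-1]
import numpy as np
cv2.imwrite("pics/z4.png",cv2.resize(np.hstack([A,B]),None,fx=3.3,fy=3.3,interpolation=cv2.INTER_CUBIC))
E
```

```text
t: 6.15
tcp_pos: [0.4549, 0.0667, 0.226]
orientation: [-0.471, 0.528, 0.472, 0.527]
contact_force: [-12.7, -1.0, 34.6]
width: 0.0003
t 6.15 tcp [0.4549 0.0667 0.226 ] F [-12.7  -1.   34.6] w 0.0003
axes cols
 [[-0.002 -0.994  0.112]
 [ 0.     0.112  0.994]
 [-1.     0.002 -0.   ]]
shift units [0.133 0.049 0.   ]
turn -0.0004266727229442944 or 3.1411659808668486
joints [-0.504  0.226  0.255  2.142 -0.081  0.784  1.261]
```

View pics/z4.png

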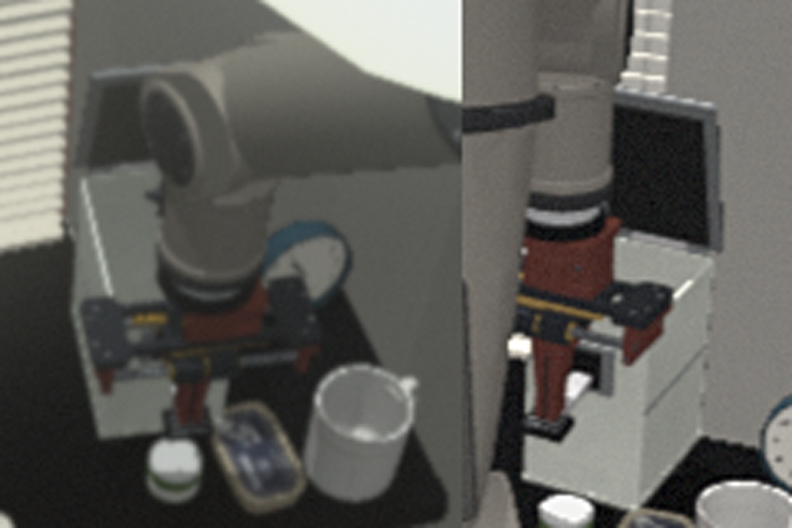

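```bash
python3 -m pendant '[[[0.02,0,0,0,0],[0.02,0,0,0,0],[0.02,0,0,0,0],[0.02,0,0,0,0],[0.02,0,0,0,0],[0.02,0,0,0,0],[0.02,0,0,0,0],[0.02,0,0,0,0],[0.02,0,0,0,0],[0.02,0,0,0,0],[0.02,0,0,0,0],[0.02,0,0,0,0],[0.02,0,0,0,0],[0.02,0,0,0,0],[0.02,0,0,0,0],[0.02,0,0,0,0],[0.02,0,0,0,0],[0.02,0,0,0,0],[0.02,0,0,0,0],[0.02,0,0,0,0]]]'
python3 - <<'E'
from plan import *
import cv2
A=robot.read_camera("top")[110:270,280:420,::-1];B=robot.read_camera("side")[120:280,280:380,::-1]
plan([.452,.067,.262],-.112)
import numpy as np
cv2.imwrite("pics/z5.png",cv2.resize(np.hstack([A,B]),None,fx=3.3,fy=3.3,interpolation=cv2.INTER_CUBIC))
E
```

```text
t: 8.75
tcp_pos: [0.4549, 0.0666, 0.2263]
orientation: [-0.47, 0.528, 0.472, 0.527]
contact_force: [-9.4, -0.5, 21.1]
width: 0.0004
t 8.85 tcp [0.4548 0.0666 0.2262] F [-9.4 -0.1 20.6] w 0.0001
axes cols
 [[-0.002 -0.994  0.113]
 [ 0.001  0.113  0.994]
 [-1.     0.002  0.001]]
shift units [-0.596  0.049  0.002]
turn -0.000858801650281331 or 3.140733851939512
joints [-0.503  0.225  0.255  2.142 -0.082  0.785  1.262]
```

View pics/z5.png

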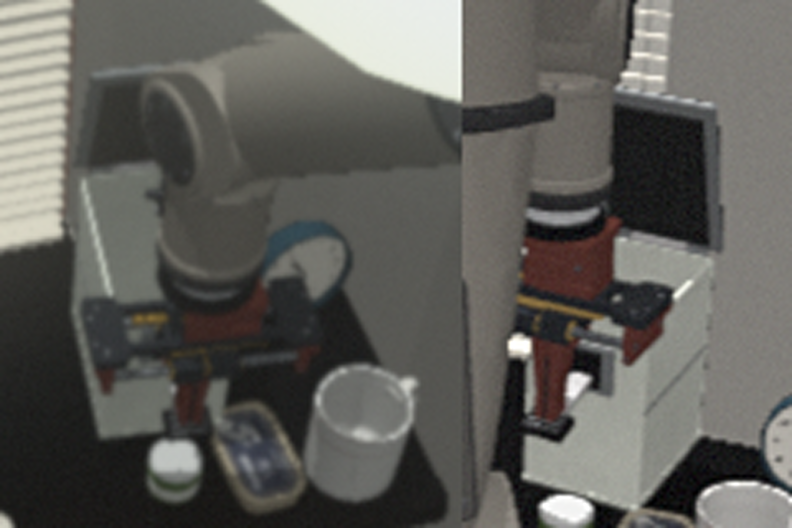

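```bash
python3 -m pendant '[[[0.02,0,0,0,0],[0.02,0,0,0,0],[0.01,0,0,0,0],[0,0,0,0,0],[-0.02,0,0,0,0],[-0.04,0,0,0,0],[-0.06,0.005,0,0,0],[-0.08,0.01,0,0,0],[-0.1,0.01,0,0,0],[-0.12,0.015,0,0,0],[-0.14,0.02,0,0,0],[-0.16,0.02,0,0,0],[-0.18,0.025,0,0,0],[-0.2,0.03,0,0,0],[-0.22,0.03,0,0,0],[-0.24,0.035,0,0,0],[-0.26,0.04,0,0,0],[-0.28,0.04,0,0,0],[-0.3,0.045,0,0,0],[-0.32,0.05,0,0,0]]]'; python3 -c "
from plan import *
plan([.452,.067,.262],-.112)"
```

```text
t: 11.35
tcp_pos: [0.4517, 0.067, 0.2454]
orientation: [-0.47, 0.528, 0.472, 0.527]
contact_force: [3.4, 0.8, 4.0]
width: 0.0007
t 11.35 tcp [0.4517 0.067  0.2454] F [3.4 0.8 4. ] w 0.0007
axes cols
 [[-0.003 -0.994  0.113]
 [ 0.001  0.113  0.994]
 [-1.     0.003  0.001]]
shift units [-0.276 -0.004  0.   ]
turn -0.0008055396297822578 or 3.1407871139600108
joints [-0.512  0.19   0.258  2.131 -0.067  0.831  1.245]
```

```bash
python3 -m pendant '[[[-0.02,0,0,0,0],[-0.04,0,0,0,0],[-0.06,0,0,0,0],[-0.08,0,0,0,0],[-0.1,0,0,0,0],[-0.12,0,0,0,0],[-0.14,0,0,0,0],[-0.16,0,0,0,0],[-0.18,0,0,0,0],[-0.2,0,0,0,0],[-0.215,0,0,0,0],[-0.23,0,0,0,0],[-0.245,0,0,0,0],[-0.26,0,0,0,0],[-0.275,0,0,0,0],[-0.29,0,0,0,0],[-0.305,0,0,0,0],[-0.32,0,0,0,0],[-0.34,0,0,0,0],[-0.36,0,0,0,0]]]'
python3 - <<'E'
from plan import *
import cv2
A=robot.read_camera("top")[110:270,280:420,::-1];B=robot.read_camera("side")[120:280,280:380,::-1]
plan([.452,.067,.32],-.112)
import numpy as np
cv2.imwrite("pics/z6.png",cv2.resize(np.hstack([A,B]),None,fx=3.3,fy=3.3,interpolation=cv2.INTER_CUBIC))
E
```

```text
t: 13.85
tcp_pos: [0.4511, 0.067, 0.2667]
orientation: [-0.47, 0.528, 0.472, 0.526]
contact_force: [0.7, -0.1, -0.8]
width: 0.0005
t 13.95 tcp [0.4515 0.067  0.267 ] F [-0.1 -0.8  0.1] w 0.0003
axes cols
 [[-0.003 -0.994  0.112]
 [ 0.001  0.112  0.994]
 [-1.     0.003  0.   ]]
shift units [-0.884 -0.005  0.001]
turn -0.0006542697099683294 or 3.1409383838798246
joints [-0.518  0.158  0.261  2.109 -0.055  0.884  1.233]
```

View pics/z6.png

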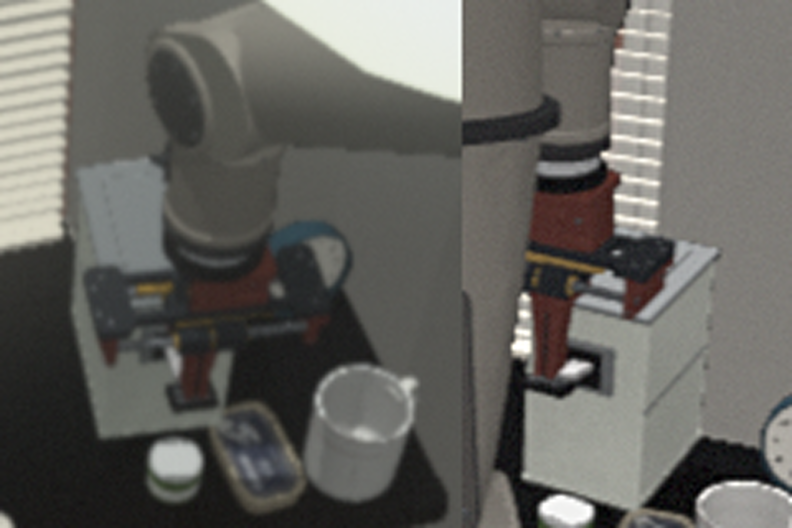

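```bash
python3 -m pendant '[[[-0.05,0,0,0,0],[-0.2,0,0,0,0],[-0.5,0,0,0,0],[-0.8,0,0,0,0],[-1.1,0,0,0,0],[-1.3,0,0.2,0,0],[-1.4,0,0.6,0,0],[-1.4,0,1.0,0,0],[-1.4,0,1.5,0,0],[-1.4,0,1.9,0,0],[-1.4,0,2.0,0,0],[-1.4,0,2.0,0,0],[-1.4,0,2.0,0,0]]]'
python3 - <<'E'
from plan import *
import cv2
A=robot.read_camera("top")[:,:,::-1];B=robot.read_camera("side")[120:320,260:420,::-1]
plan([.452,.067,.32],-.112)
cv2.imwrite("pics/t7.png",A)
cv2.imwrite("pics/s7.png",cv2.resize(B,None,fx=3,fy=3,interpolation=cv2.INTER_CUBIC))
E
```

```text
t: 15.58
tcp_pos: [0.4653, 0.1852, 0.351]
orientation: [-0.47, 0.528, 0.472, 0.527]
contact_force: [-0.2, 0.5, 0.1]
width: 0.0007
t 15.675 tcp [0.4653 0.1852 0.3511] F [0.2 0.2 0.5] w 0.0006
axes cols
 [[-0.003 -0.993  0.114]
 [ 0.001  0.114  0.993]
 [-1.     0.003  0.   ]]
shift units [ 0.518 -0.005 -1.983]
turn -0.0021071938146068466 or 3.1394854597751864
joints [-0.661  0.139  0.176  1.913 -0.03   1.095  0.985]
```

View pics/t7.png

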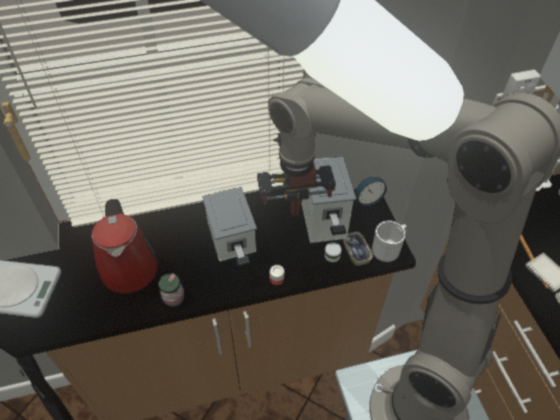

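View pics/s7.png

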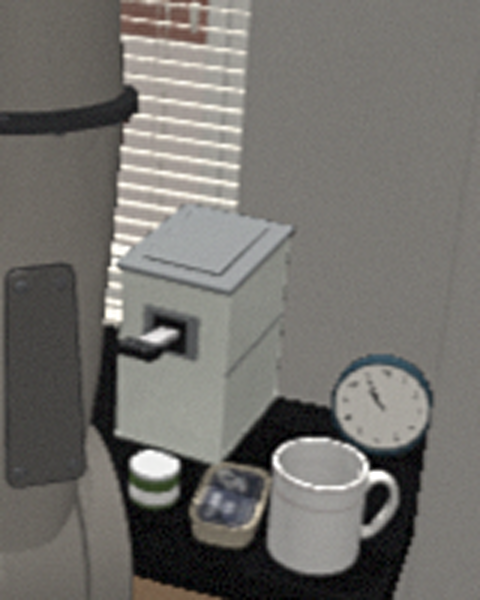

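Both lids are shut: the tall caddy is around (327,200) and the low one around (230,222) in the top view. The lever is back up, nothing else has moved, and the arm is clear.

```bash
python3 -c "
from plant import robot
print(robot.sign_off())"
```

```text
the job is handed in; nothing more can be done
None
```

I opened the taller caddy (the right-hand one) fully with the closed fingertips, held it open for about three seconds, and eased the lid shut. The job is handed in after about 15.7 s of the 48 s allowed.

- **Opening:** I pressed the lever down to its stop; the fingertips stopped 36 mm below where the pad ended up at rest. The pictures at the start and end of the hold both showed the lid wide open.
- **Force:** The push on the stop read about 35 N straight down when the lever reached it. I eased that to about 21 N for the hold.
- **Closing:** I let the lever up evenly over about four seconds, with the finger still on the pad. I read the force only at the midpoint, where it was still about 4 N. It read about zero with the lid shut.
- **Last checks:** Both lids are shut, the lever is up, and the mug, tin, jars and egg cup look unmoved. The gripper is well clear, with contact force about zero.
- **What disagreed:** My first one-camera estimate of the pad was about 35 mm too far back. I corrected it with both cameras before touching anything.

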